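# Check a contact probe on two studs and present its foot for inspection

### The job

Draw the contact probe straight up out of its stand and, keeping it upright, press its foot gently on the stud in the middle of the round block and then on the stud of the square block, each time until the stud gives a few millimetres (but not to its stop) and staying there for about a second. Then lift the probe well clear, lean it to about 45 degrees, foot still lower than the handle and at least 15 cm above the worktop, so that the foot can be inspected, and finish still holding it there motionless. Leave everything else on the bench as it is.

Things in the scene. Friction and masses are not known exactly. Their poses are not given: they have to be found in the camera images.
- probe: contact probe, a loose stick 164 mm long, about 90 g, hanging foot down in the stand. Up its z axis from its origin: flat disc foot 10 mm across (the tip), stem 6 mm across up to 76 mm, black collar 25 mm across to 80 mm, white square handle 22 x 22 mm (flat sides face its x and y) to 160 mm, end cap to 164 mm. It balances near the handle's lower part; a 30 N grip at mid-handle holds it
- probe_handle (a point): middle of the probe's square handle, 120 mm above the probe's foot, on its axis (the place to grasp, 22 mm wide across either pair of flat sides); in the stand it is 134 mm above the worktop; axes as the probe's
- probe_tip (a point): middle of the underside of the probe's disc foot; axes as the probe's (z from foot to handle)
- stand_mouth (a point): centre of the mouth of the fixed grey probe stand: a round base 72 mm across and 11 mm high with an upright sleeve 32 mm across, bore 16 mm, mouth 90 mm above the worktop. The probe hangs in it by its collar; its stem reaches 76 mm down the bore, so it must rise straight up 80 mm or more to come clear. z up
- round_block: fixed metal block on rubber feet, a round cylinder 60 mm across, 36 mm high; in the middle of its top a spring-loaded round steel stud, 18 mm across, whose top is 50 mm above the worktop at rest. Origin under the block's centre on the worktop, z up
- square_block: fixed metal block on rubber feet, square in plan, 56 x 56 mm, 36 mm high; in the middle of its top a spring-loaded round steel stud, 18 mm across, whose top is 50 mm above the worktop at rest. Origin under the block's centre on the worktop, z up
- round_stud_top (a point): centre of the top face of the round block's stud; it moves down with the stud
- square_stud_top (a point): centre of the top face of the square block's stud; it moves down with the stud
- round_stud (a joint): how far the round block's stud is pushed down, 0 m at rest to 0.010 m at its stop; a spring pushes back with about 1 N at first and 5 N near the stop
- square_stud (a joint): the same for the square block's stud
- tape_roll: loose bystander: roll of tape lying flat, 52 mm across, 14 mm high, between the two blocks; origin under its centre
- marker: loose bystander: marker pen 140 mm long, 15 mm wide, lying between the stand and the nearer block, pointing away from the robot; origin under its middle
- petri_dish: loose bystander: shallow round dish, 63 mm across, 15 mm high, near the front edge; origin under its centre
- tweezers: loose bystander: steel tweezers 122 mm long, 8 mm high, near the front edge; origin under their middle
- flask: loose bystander: conical glass flask, 63 mm across, 109 mm high, at the back right; origin under its centre
- lab_timer: loose bystander: small square timer with two keys, 66 x 66 x 18 mm, lying behind the blocks; origin under its centre
Things that resemble listed ones, but are neither listed nor needed, are in the scene too. What is shaped like the probe but green or yellow is not meant.

How it is judged:
By the outcome, as a careful person would: the job done as asked, in the order asked, and still so for the second after the job is handed in, while the arm keeps its last pose, push and grip.
It also fails if it takes over 56 s, if anything falls off the work surface, if the arm or the gripper's body presses on something with over 40 N, if the wrist force passes 120 N, or if a joint passes its speed limit or range.

### The arm

A 7-joint arm with a two-finger parallel gripper is mounted at the origin on a cart in front of the work surface, level with it; the furniture and walls round the work are solid. World frame = base frame: x ahead of the robot, y to its left, z up, the work surface at z = 0. Lengths are in m, angles in rad, forces in N, time in s.
With the tool pointing down it reaches from about 0.35 to 0.9 m from the base axis. Payload 19.9 kg.
Tool frame: the origin (TCP) lies between the finger pads; the fingertips stand 25 mm ahead of it and the grasp point (between the pads) lies 6 mm ahead of it; x points along the fingers, y is the direction in which the jaws open and shut, and the axes are right-handed (so a half turn about x gives the same grasp; the last joint's range is limited). The gripper opens to 94 mm and grips with 3 to 60 N. Pads are 16 mm wide; open, the fingers measure 119 mm over their backs; the gripper's body (75 mm by 177 mm) begins 78 mm behind the grasp point.
Start: joints at [1.286, 0.417, -0.01, 1.614, 0.005, 1.111, -0.053], TCP at [0.151, -0.606, 0.206] pointing down, gripper open.
Joint ranges: [-2.81, 2.81], [-0.39, 2.02], [-1.27, 1.25], [0.06, 2.57], [-1.19, 4.33], [0.19, 2], [-2.82, 2.82]. Speed limits (rad/s): [1.89, 1.89, 2.39, 2.39, 3.01, 3.01, 3.01].

### API

Orientations are given as a 3x3 rotation matrix whose columns are the frame's x, y, z axes.
In Python, from plant import bot gives the robot as it stands.
- The arm moves only by the tool step_arm, never from a script. Its argument "commands" is a list of rows, each a list of 7 numbers: the turn, a rotation vector about the tool's x, y, z in degrees, then the shift along the tool's x, y, z in mm, then the gripper command: -1 is shut, 1 is fully open, values between are in proportion. A call has 1 to 10 rows; each row is the pose to reach, as a shift and turn from the pose commanded when the call began, along the tool's axes at that moment; what a row does not reach only later rows make up. A row lasts 1/8 s, in which the tool goes at most 62.5 mm and 10.7 degrees, less where a joint would pass 70% of its speed; a pose out of reach is approached as far as the arm can. A call with a gripper value outside its range is refused whole. The fingers move at their own pace and stop on an object; the grip force is fixed at half the most. Time passes only in rows, so rows that repeat a pose let the fingers close. It gives the time, the measured TCP pose, the force and the opening at its end, in the units of the state.
- bot.read_state(): the state, without advancing time (a new reading comes with each control period).
- bot.grab_frame(name): name is "scene" or "top" or "wrist"; returns the picture (400x640x3 uint8, red, green, blue); there is no depth.
- bot.get_calibration(name): a dict with "intrinsics" (3x3 intrinsics, pixels), "cam_to_world" (4x4, takes a point from camera to world coordinates); the wrist camera has in their place "mount" (4x4, takes a point from camera to tool coordinates, whose origin is the TCP and whose axes are the tool frame's). Camera axes: x right, y down, z forward; pixel columns grow to the right and rows downward; lengths in m; the calibration is good to about 2 mm. The wrist camera is an equidistant fisheye: a pixel r from the principal point sees the ray r / f radians off the axis. A picture is of the moment at which its call begins: read the wrist's pose just before it. get_calibration takes no time and is no camera call.
- bot.sign_off(): hands the job in, once; it reports no verdict.
The state is a dict: "t": time; "joint_pos": joint angles; "joint_velocities": joint speeds; "effort": joint torques, N m; "tool_pos": TCP position; "ee_rot": TCP orientation; "wrist_force": force on the tool from outside, world axes, zero at the start; "torque": the same for the moment, N m; "finger_gap": opening from 0.0 (shut) to 1.0 (fully open).
Only numpy, scipy, OpenCV 4.12 (cv2) and the standard library are available. Lean on these libraries where they do the work, as an engineer would, in place of code of your own. Each camera call takes 0.05 s, during which the arm holds its last target.

## Working session

There is one attempt and no reset: what is moved stays moved. The work goes in short steps, Python scripts to look and compute and a tool call to move; the robot and the scene stay as the last step left them, time stands still between calls to the robot, and variables do not carry over. Pictures are saved under pics/ and viewed, and the job is handed in when it is done.

Besides the shell and the picture viewer there is one more tool, called after "Call:" by a JSON object that holds its "name" and its "arguments". step_arm: Moves the arm, as the interface text tells. Its arguments: {"type":"object","properties":{"commands":{"type":"array"}},"required":["commands"]}

```bash
mkdir -p pics; ls; python3 - <<'E'
from plant import bot
import cv2,numpy as np
s=bot.read_state()
for k,v in s.items(): print(k,np.round(v,3).tolist())
for n in ["scene","top","wrist"]:
    im=bot.grab_frame(n); cv2.imwrite(f"pics/{n}0.png",im[:,:,::-1])
    c=bot.get_calibration(n); print(n,{k:np.round(v,4).tolist() for k,v in c.items()})
E
```

```text
pics
t 0.0
joint_pos [1.286, 0.418, -0.01, 1.614, 0.005, 1.111, -0.053]
joint_velocities [-0.0, 0.001, 0.002, 0.0, -0.001, -0.001, 0.0]
effort [-0.0, -85.126, 0.638, -42.599, -0.049, 0.019, 0.0]
tool_pos [0.151, -0.606, 0.206]
ee_rot [[-0.0, 0.241, -0.97], [0.001, -0.97, -0.241], [-1.0, -0.001, 0.0]]
wrist_force [-0.704, -0.867, -0.271]
torque [-0.041, -0.004, 0.025]
finger_gap 1.001
scene {'intrinsics': [[373.1527, 0.0, 329.0413], [0.0, 373.1527, 194.5842], [0.0, 0.0, 1.0]], 'cam_to_world': [[-0.5527, -0.438, 0.709, -0.1093], [-0.8332, 0.306, -0.4605, 0.3717], [-0.0152, -0.8453, -0.5341, 0.5661], [0.0, 0.0, 0.0, 1.0]]}
top {'intrinsics': [[377.6415, 0.0, 317.3328], [0.0, 377.6415, 198.6275], [0.0, 0.0, 1.0]], 'cam_to_world': [[0.0197, -0.9929, 0.117, 0.4133], [-0.9993, -0.0158, 0.0343, -0.0374], [-0.0322, -0.1176, -0.9925, 1.0323], [0.0, 0.0, 0.0, 1.0]]}
wrist {'intrinsics': [[309.7069, 0.0, 321.2423], [0.0, 309.7069, 198.6809], [0.0, 0.0, 1.0]], 'mount': [[-0.0012, -0.2583, 0.9661, -0.1779], [1.0, -0.0001, 0.0012, -0.0004], [-0.0002, 0.9661, 0.2583, -0.0753], [0.0, 0.0, 0.0, 1.0]]}
```

View pics/scene0.png

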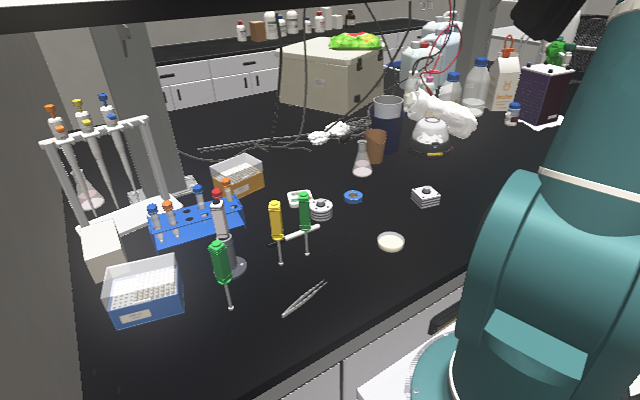

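View pics/top0.png

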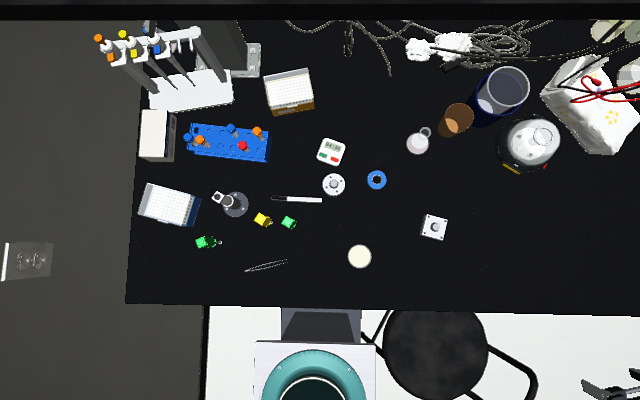

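View pics/wrist0.png

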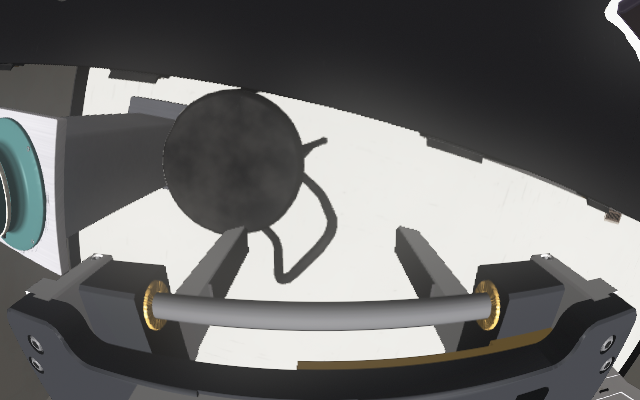

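```bash
python3 - <<'E'
import cv2
a=cv2.imread("pics/scene0.png")[170:320,130:340]; b=cv2.imread("pics/top0.png")[150:300,170:460]
cv2.imwrite("pics/c1.png",cv2.resize(a,None,fx=3.8,fy=3.8,interpolation=cv2.INTER_CUBIC))
cv2.imwrite("pics/c2.png",cv2.resize(b,None,fx=2.75,fy=2.75,interpolation=cv2.INTER_CUBIC))
E
```

```text
(no output)
```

View pics/c1.png

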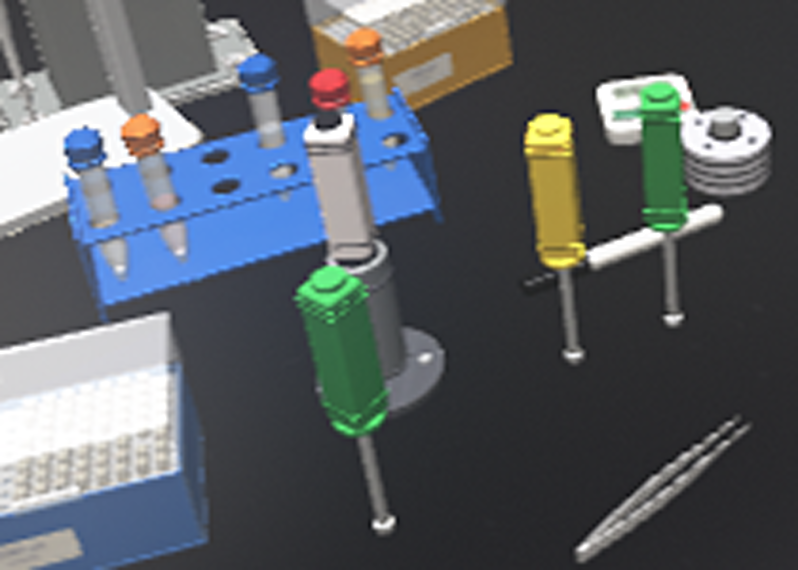

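View pics/c2.png

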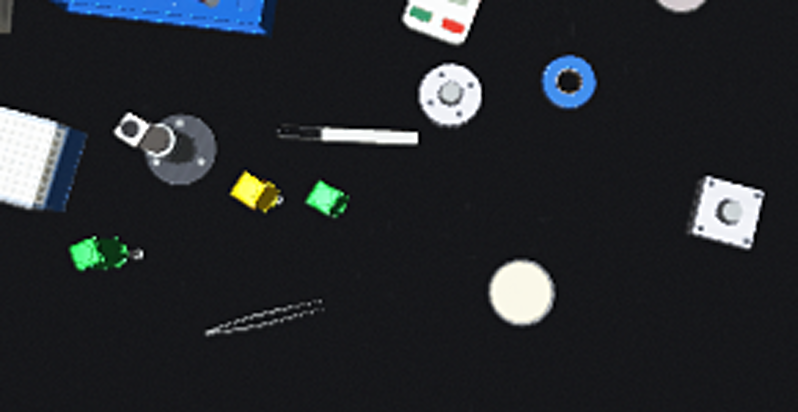

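```bash
cat > h.py <<'E'
import numpy as np,cv2
from plant import bot
def ray(n,u,v):
    c=bot.get_calibration(n);K=c["intrinsics"];T=np.array(c["cam_to_world"])
    d=T[:3,:3]@np.linalg.solve(K,[u,v,1.]);return T[:3,3],d
def onz(n,u,v,z):
    o,d=ray(n,u,v);return o+d*(z-o[2])/d[2]
def proj(n,P):
    c=bot.get_calibration(n);T=np.linalg.inv(c["cam_to_world"]);q=T[:3,:3]@np.array(P)+T[:3,3];p=np.array(c["intrinsics"])@q;return p[:2]/p[2]
E
python3 - <<'E'
from h import *
im=cv2.imread("pics/top0.png")
for n,(x0,y0,x1,y1) in dict(probe=(205,185,245,220),rb=(320,170,348,198),sq=(418,210,452,244)).items():
    c=im[y0:y1,x0:x1];cv2.imwrite(f"pics/z_{n}.png",cv2.resize(c,None,fx=14,fy=14,interpolation=cv2.INTER_NEAREST))
E
cd pics; python3 -c "
import cv2,numpy as np
a=[cv2.imread(f'z_{n}.png') for n in('probe','rb','sq')]
print([i.shape for i in a])
b=cv2.imread('scene0.png')[185:290,195:250]; cv2.imwrite('z_sc.png',cv2.resize(b,None,fx=5.7,fy=5.7,interpolation=cv2.INTER_NEAREST))
b=cv2.imread('scene0.png')[180:225,300:450]; cv2.imwrite('z_sc2.png',cv2.resize(b,None,fx=5,fy=5,interpolation=cv2.INTER_NEAREST))
"
```

```text
[(490, 560, 3), (392, 392, 3), (476, 476, 3)]
```

View pics/z_probe.png

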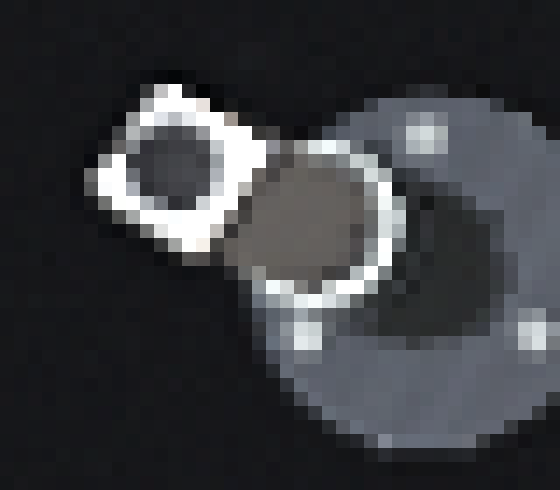

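View pics/z_rb.png

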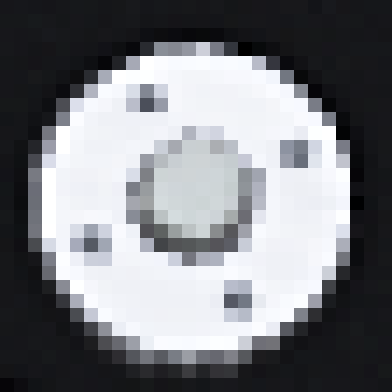

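View pics/z_sq.png

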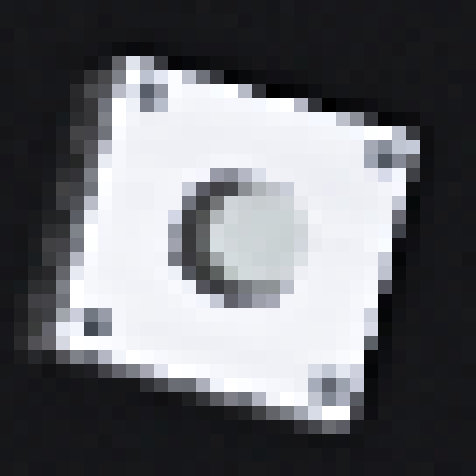

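View pics/z_sc.png

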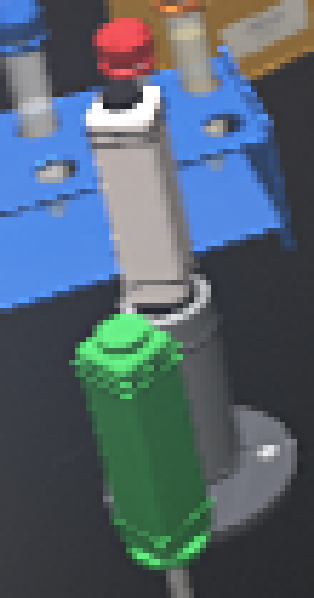

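View pics/z_sc2.png

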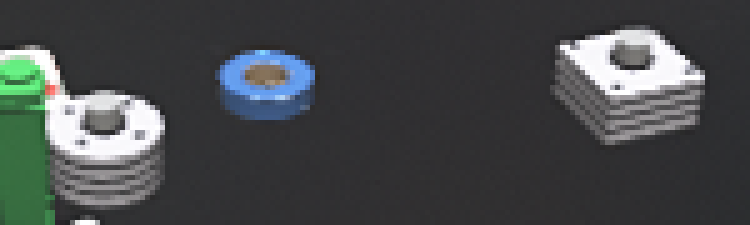

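```bash
python3 - <<'E'
from h import *
im=cv2.imread("pics/top0.png");hsv=cv2.cvtColor(im,cv2.COLOR_BGR2HSV)
def comp(x0,y0,x1,y1,S,f):
    c=cv2.resize(im[y0:y1,x0:x1],None,fx=S,fy=S,interpolation=cv2.INTER_CUBIC)
    m=f(c).astype(np.uint8)
    k=max(cv2.findContours(m,cv2.RETR_EXTERNAL,cv2.CHAIN_APPROX_NONE)[0],key=cv2.contourArea)
    return k,lambda p:((np.asarray(p)+.5)/S-.5+[x0,y0])
V=lambda c:c.min(2)
# handle top: restrict columns <224
k,g=comp(208,188,224,206,10,lambda c:V(c)>150)
r=cv2.minAreaRect(k);b=g(cv2.boxPoints(r));print("handle px",g(r[0]),np.array(r[1])/10)
W=np.array([onz("top",*p,.174) for p in b]);ctr=W.mean(0);print("handle ctr",ctr.round(4),[np.linalg.norm(W[i]-W[i-1]).round(4) for i in range(4)],[np.degrees(np.arctan2(*(W[i]-W[i-1])[[1,0]])).round(1) for i in range(4)])
k,g=comp(208,188,224,206,10,lambda c:np.pad((V(c)<130)[40:140,30:90],((40,40),(30,70))))
print("cap px",g(cv2.minEnclosingCircle(k)[0]),"->",onz("top",*g(cv2.minEnclosingCircle(k)[0]),.178).round(4))
# round stud/ block
for n,bx in dict(rb=(320,170,348,198),sq=(418,210,452,244)).items():
    k,g=comp(*bx,10,lambda c:V(c)>140)
    r=cv2.minAreaRect(k);p=g(r[0]);print(n,"blk px",p,np.array(r[1])/10,onz("top",*p,.036).round(4), r[2])
x0=None
for n,p in dict(rstud=(320+195/14-.5,170+190/14-.5),sstud=(418+256/14-.5,210+236/14-.5)).items(): print(n,p,onz("top",*p,.05).round(4))
for n,p in dict(cap=(205+172/14-.5,185+165/14-.5)).items(): print(n,onz("top",*p,.178).round(4))
print("mouth",onz("top",205+318/14-.5,185+222/14-.5,.09).round(4))
print("base",onz("top",205+415/14-.5,185+280/14-.5,.011).round(4))
for n,p,z in [("sc cap",(195+124/5.7-.5,185+95/5.7-.5),.178),("sc rstud",(300+104/5-.5,180+98/5-.5),.05),("sc sstud",(300+632/5-.5,180+40/5-.5),.05),("mouth",(195+170/5.7,185+297/5.7),.09)]:print(n,onz("scene",*p,z).round(4))
# other things
for n,p,z in [("green near tip",(219,242.5),.0),("green near top",(201.5,243.5),.164),("yellow tip",(271.5,223),0),("yellow top",(260,219),.164),("green2 tip",(294,226),0),("green2 top",(286,222),.16),("flask",(418,143),.1),("rack L",(186,150),.05),("rack R",(269,158),.05),("tipbox R",(200,200),.06)]:print(n,onz("top",*p,z).round(3))
E
```

```text
handle px [217.4963089  196.56241531] [ 9.74066772 10.12570648]
handle ctr [0.5156 0.2231 0.174 ] [np.float64(0.0231), np.float64(0.0232), np.float64(0.0231), np.float64(0.0232)] [np.float64(56.7), np.float64(-32.7), np.float64(-123.5), np.float64(147.2)]
cap px [213.15 196.5 ] -> [0.5151 0.232  0.178 ]
rb blk px [333.31149292 183.99560242] [22.21639099 22.21927185] [ 0.5707 -0.0449  0.036 ] 48.50353240966797
sq blk px [434.3332489  226.77586975] [22.68425446 21.79592743] [ 0.4617 -0.3099  0.036 ] 14.995077133178711
rstud (333.42857142857144, 183.07142857142858) [ 0.571  -0.0451  0.05  ]
sstud (435.7857142857143, 226.35714285714286) [ 0.4621 -0.3097  0.05  ]
cap [0.5157 0.2236 0.178 ]
mouth [0.5163 0.2233 0.09  ]
base [0.5139 0.2255 0.011 ]
sc cap [0.5098 0.2267 0.178 ]
sc rstud [ 0.5707 -0.0432  0.05  ]
sc sstud [ 0.4581 -0.3033  0.05  ]
mouth [0.5092 0.225  0.09  ]
green near tip [0.41  0.265 0.   ]
green near top [0.407 0.258 0.164]
yellow tip [0.466 0.123 0.   ]
yellow top [0.466 0.124 0.164]
green2 tip [0.459 0.061 0.   ]
green2 top [0.46  0.064 0.16 ]
flask [ 0.668 -0.255  0.1  ]
rack L [0.655 0.353 0.05 ]
rack R [0.636 0.128 0.05 ]
tipbox R [0.519 0.304 0.06 ]
```

```bash
cat >> h.py <<'E'
from scipy.spatial.transform import Rotation as R
def Rd(psi):
    c,s=np.cos(np.radians(psi)),np.sin(np.radians(psi));x=np.array([0,0,-1.]);y=np.array([c,s,0]);return np.c_[x,y,np.cross(x,y)]
def go(p,Rt,s=None):
    s=s or bot.read_state();R0=np.array(s["ee_rot"])
    print("rot",R.from_matrix(R0.T@Rt).as_rotvec(degrees=True).round(2),"shift",(R0.T@(np.array(p)-s["tool_pos"])*1000).round(1))
E
python3 - <<'E'
from h import *
go([.45,-.15,.32],Rd(-33));go([.516,.2235,.30],Rd(-33))
E
```

```text
rot [-4.303e+01 -2.000e-02  5.000e-02] shift [-113.8 -370.6 -400.5]
rot [-4.303e+01 -2.000e-02  5.000e-02] shift [ -93.5 -717.1 -554.7]
```

Call:
{"name": "step_arm", "arguments": {"commands": [[0, 0, 0, -60, 0, 0, 1], [-10, 0, 0, -114, -40, -30, 1], [-20, 0, 0, -114, -90, -80, 1], [-30, 0, 0, -114, -135, -140, 1], [-40, 0, 0, -114, -180, -190, 1], [-43, 0, 0, -114, -225, -240, 1], [-43, 0, 0, -114, -270, -290, 1], [-43, 0, 0, -114, -310, -340, 1], [-43, 0, 0, -114, -350, -375, 1], [-43, 0, 0, -114, -371, -400, 1]]}}

```text
t: 1.4
tool_pos: [0.4476, -0.1519, 0.3205]
ee_rot: [[0.0, 0.838, -0.545], [-0.0, -0.545, -0.838], [-1.0, 0.0, 0.0]]
wrist_force: [1.0, -0.6, 0.3]
finger_gap: 1.001
```

```bash
python3 - <<'E'
from h import *
s=bot.read_state();print(s["joint_pos"],s["tool_pos"],s["t"],s["wrist_force"])
go([.516,.2235,.29],Rd(-33));
E
```

```text
[ 0.77348933  0.06592344 -0.53436873  1.80790102  0.03539811  1.27682448
 -0.34689606] [ 0.44756015 -0.15185143  0.32049127] 1.4 [ 1.04593608 -0.58451104  0.34981897]
rot [-0.04  0.01 -0.02] shift [  30.4 -147.3 -352. ]
```

Call:
{"name": "step_arm", "arguments": {"commands": [[0, 0, 0, 15, -25, -58, 1], [0, 0, 0, 30, -49, -117, 1], [0, 0, 0, 30, -74, -176, 1], [0, 0, 0, 30, -98, -235, 1], [0, 0, 0, 30, -122, -293, 1], [0, 0, 0, 30, -147, -352, 1], [0, 0, 0, 30, -147, -352, 1], [0, 0, 0, 30, -147, -352, 1]]}}

```text
t: 2.4
tool_pos: [0.5154, 0.2216, 0.2899]
ee_rot: [[-0.001, 0.839, -0.544], [0.0, -0.544, -0.839], [-1.0, -0.001, 0.001]]
wrist_force: [-0.8, -0.4, 0.2]
finger_gap: 0.997
```

```bash
python3 - <<'E'
from h import *
s=bot.read_state();print(s["joint_pos"].round(3) if hasattr(s["joint_pos"],'round') else s["joint_pos"],s["tool_pos"],s["t"])
im=bot.grab_frame("wrist");cv2.imwrite("pics/w1.png",im[:,:,::-1])
im=bot.grab_frame("scene");cv2.imwrite("pics/s1.png",im[:,:,::-1])
E
```

```text
[ 0.187  0.325 -0.81   1.65   0.244  1.273 -1.245] [0.51538119 0.22160649 0.28992472] 2.4
```

View pics/w1.png

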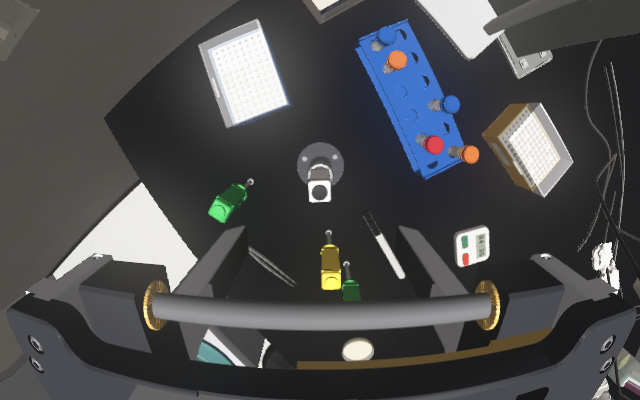

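View pics/s1.png

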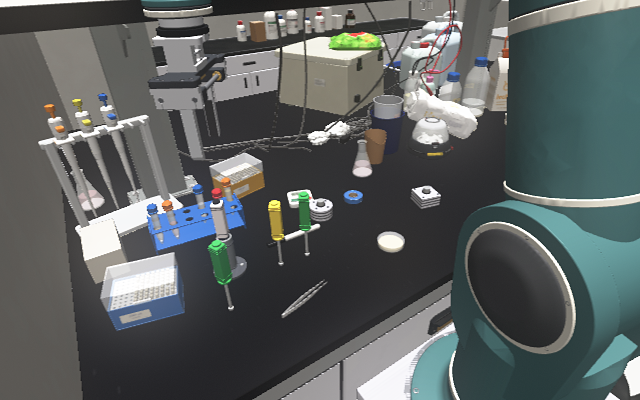

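```bash
cat >> h.py <<'E'
def wray(u,v,s):
    c=bot.get_calibration("wrist");K=np.array(c["intrinsics"]);M=np.array(c["mount"])
    a=(u-K[0,2])/K[0,0];b=(v-K[1,2])/K[1,1];r=np.hypot(a,b)+1e-12
    d=np.array([a/r*np.sin(r),b/r*np.sin(r),np.cos(r)]);Rt=np.array(s["ee_rot"])
    return Rt@M[:3,3]+s["tool_pos"],Rt@M[:3,:3]@d
def wonz(u,v,z,s):
    o,d=wray(u,v,s);return o+d*(z-o[2])/d[2]
E
python3 - <<'E'
from h import *
s=bot.read_state()
im=cv2.imread("pics/w1.png");S=10;x0,y0=300,170
c=cv2.resize(im[y0:210,x0:340],None,fx=S,fy=S,interpolation=cv2.INTER_CUBIC)
cv2.imwrite("pics/w1z.png",c)
m=(c.min(2)>170).astype(np.uint8);m[:90]=0
k=max(cv2.findContours(m,cv2.RETR_EXTERNAL,cv2.CHAIN_APPROX_NONE)[0],key=cv2.contourArea)
r=cv2.minAreaRect(k);g=lambda p:(np.asarray(p)+.5)/S-.5+[x0,y0]
print(r,g(r[0]));b=g(cv2.boxPoints(r));W=np.array([wonz(*p,.174,s) for p in b]);print(W.round(4),W.mean(0).round(4))
E
```

```text
((195.86593627929688, 214.4566650390625), (216.47308349609375, 225.21437072753906), 87.92996978759766) [319.13659363 190.9956665 ]
[[0.5128 0.2394 0.174 ]
 [0.5315 0.2282 0.174 ]
 [0.5204 0.2094 0.174 ]
 [0.5013 0.2209 0.174 ]] [0.5165 0.2245 0.174 ]
```

View pics/w1z.png

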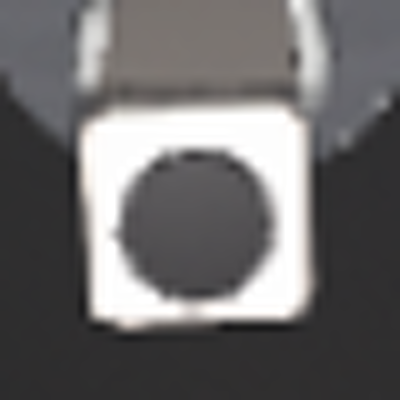

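```bash
python3 - <<'E'
from h import *
go([.5163,.2242,.140],Rd(-32))
E
```

```text
rot [-1.13  0.04 -0.01] shift [150.2  -1.9  -3.9]
```

Call:
{"name": "step_arm", "arguments": {"commands": [[-1, 0, 0, 30, 0, 0, 1], [-1, 0, 0, 50, 0, 0, 1], [-1, 0, 0, 50, 0, 0, 1], [-1, 0, 0, 50, 0, 0, 1]]}}

```text
t: 3.0
tool_pos: [0.5161, 0.2209, 0.2414]
ee_rot: [[0.001, 0.847, -0.531], [0.0, -0.531, -0.847], [-1.0, 0.001, -0.001]]
wrist_force: [-0.3, 0.5, 0.2]
finger_gap: 0.997
```

```bash
python3 - <<'E'
from h import *
go([.5163,.2242,.140],Rd(-32)); print(bot.read_state()["tool_pos"])
E
```

```text
rot [-0.1  -0.04 -0.05] shift [101.4  -1.7  -2.9]
[0.51608041 0.22086462 0.24138763]
```

Call:
{"name": "step_arm", "arguments": {"commands": [[0, 0, 0, 20, -2, -3, 1], [0, 0, 0, 35, -2, -3, 1], [0, 0, 0, 35, -2, -3, 1]]}}

```text
t: 3.38
tool_pos: [0.5149, 0.2248, 0.204]
ee_rot: [[-0.002, 0.848, -0.53], [-0.001, -0.53, -0.848], [-1.0, -0.002, 0.002]]
wrist_force: [0.5, 0.2, 0.1]
finger_gap: 0.996
```

```bash
python3 - <<'E'
from h import *
s=bot.read_state();go([.5163,.2242,.140],Rd(-32)); print(s["tool_pos"])
im=bot.grab_frame("wrist");cv2.imwrite("pics/w2.png",im[:,:,::-1])
im=bot.grab_frame("top");cv2.imwrite("pics/t2.png",im[:,:,::-1])
E
```

```text
rot [-0.01  0.09  0.09] shift [64.   1.6 -0.4]
[0.51486777 0.22479837 0.20404765]
```

View pics/w2.png

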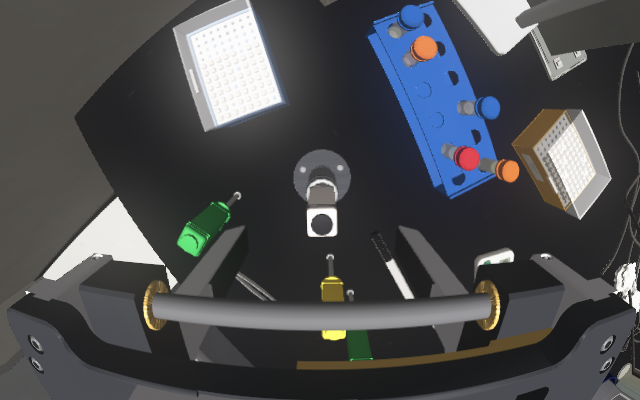

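```bash
python3 - <<'E'
from h import *
s=bot.read_state();print(s["tool_pos"])
im=cv2.imread("pics/w2.png");S=10;x0,y0=295,195
c=cv2.resize(im[y0:245,x0:350],None,fx=S,fy=S,interpolation=cv2.INTER_CUBIC)
m=(c.min(2)>170).astype(np.uint8);m[:110]=0
k=max(cv2.findContours(m,cv2.RETR_EXTERNAL,cv2.CHAIN_APPROX_NONE)[0],key=cv2.contourArea)
r=cv2.minAreaRect(k);g=lambda p:(np.asarray(p)+.5)/S-.5+[x0,y0]
print(r,g(r[0]));b=g(cv2.boxPoints(r));W=np.array([wonz(*p,.174,s) for p in b]);w=W.mean(0);print(w.round(4),W.round(4).tolist())
print((np.array(s["ee_rot"]).T@(w-s["tool_pos"])*1000).round(1))
E
```

```text
[0.51547127 0.2252328  0.20543044]
((269.7837829589844, 274.240966796875), (286.0267028808594, 297.9571838378906), 89.02897644042969) [321.5283783  221.97409668]
[0.5167 0.2266 0.174 ] [[0.5133, 0.2413, 0.174], [0.5314, 0.2305, 0.174], [0.5204, 0.2117, 0.174], [0.5018, 0.2229, 0.174]]
[31.4  0.4 -1.8]
```

Call:
{"name": "step_arm", "arguments": {"commands": [[-0.5, 0, 0, 25, 0, -1, 1], [-0.5, 0, 0, 50, 0, -1, 1], [-0.5, 0, 0, 64, 0, -1, 1], [-0.5, 0, 0, 64, 0, -1, 1]]}}

```text
t: 3.98
tool_pos: [0.5159, 0.226, 0.1411]
ee_rot: [[-0.001, 0.852, -0.523], [-0.0, -0.523, -0.852], [-1.0, -0.001, 0.0]]
wrist_force: [0.6, -0.1, 0.2]
finger_gap: 1.001
```

Call:
{"name": "step_arm", "arguments": {"commands": [[0, 0, 0, 0, 0, 0, 0], [0, 0, 0, 0, 0, 0, -0.4], [0, 0, 0, 0, 0, 0, -0.4], [0, 0, 0, 0, 0, 0, -0.4]]}}

```text
t: 4.47
tool_pos: [0.5161, 0.226, 0.1416]
ee_rot: [[0.0, 0.852, -0.523], [0.0, -0.523, -0.852], [-1.0, 0.0, -0.0]]
wrist_force: [-0.6, -0.3, -0.7]
finger_gap: 0.612
```

```bash
python3 - <<'E'
from h import *
s=bot.read_state();print(s["tool_pos"],s["finger_gap"],s["wrist_force"])
im=bot.grab_frame("wrist");cv2.imwrite("pics/w3.png",im[:,:,::-1])
im=bot.grab_frame("scene");cv2.imwrite("pics/s3.png",cv2.resize(im[130:320,130:340,::-1],None,fx=3,fy=3,interpolation=cv2.INTER_CUBIC))
E
```

```text
[0.51608171 0.225986   0.14156609] 0.6115038556192065 [-0.58895047 -0.31029423 -0.71257515]
```

View pics/w3.png

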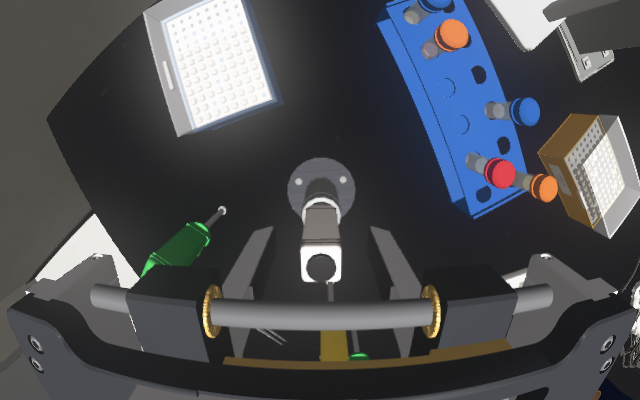

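View pics/s3.png

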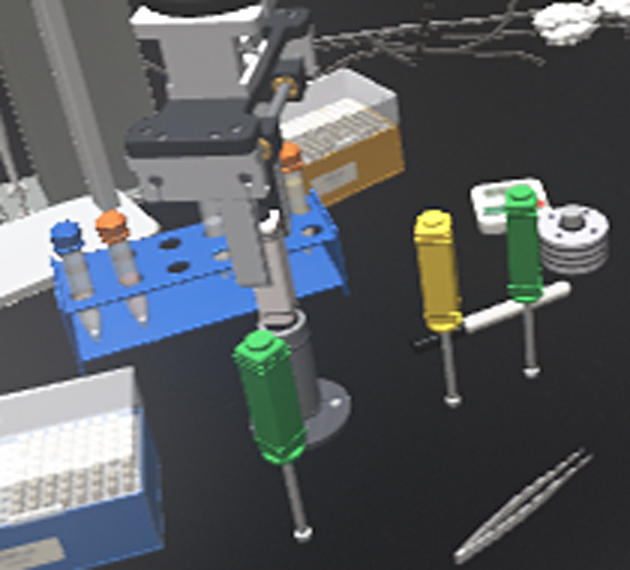

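Call:
{"name": "step_arm", "arguments": {"commands": [[0, 0, 0, 0, 0, 0, -0.4], [0, 0, 0, 0, 0, 0, -0.5], [0, 0, 0, 0, 0, 0, -1], [0, 0, 0, 0, 0, 0, -1], [0, 0, 0, 0, 0, 0, -1], [0, 0, 0, 0, 0, 0, -1]]}}

```text
t: 5.32
tool_pos: [0.516, 0.226, 0.1414]
ee_rot: [[-0.0, 0.852, -0.523], [0.0, -0.523, -0.852], [-1.0, -0.0, -0.0]]
wrist_force: [-0.1, 0.1, -0.0]
finger_gap: 0.233
```

```bash
python3 - <<'E'
from h import *
s=bot.read_state();print(s["tool_pos"],s["finger_gap"],s["wrist_force"],s["torque"])
im=bot.grab_frame("wrist");cv2.imwrite("pics/w4.png",cv2.resize(im[150:350,220:420,::-1],None,fx=3,fy=3,interpolation=cv2.INTER_CUBIC))
E
```

```text
[0.51599878 0.22597397 0.14136058] 0.23282170406235103 [-0.10781572  0.11398876 -0.01282951] [ 0.02086025 -0.03774724  0.03290258]
```

View pics/w4.png

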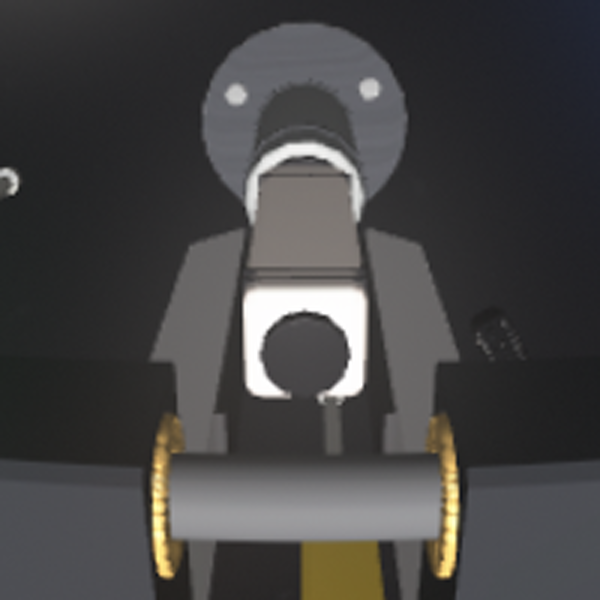

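Call:
{"name": "step_arm", "arguments": {"commands": [[0, 0, 0, -5, 0, 0, -1], [0, 0, 0, -15, 0, 0, -1], [0, 0, 0, -25, 0, 0, -1], [0, 0, 0, -25, 0, 0, -1]]}}

```text
t: 5.88
tool_pos: [0.5165, 0.2262, 0.1674]
ee_rot: [[0.002, 0.852, -0.523], [0.0, -0.523, -0.852], [-1.0, 0.001, -0.001]]
wrist_force: [-0.3, -0.1, -1.5]
finger_gap: 0.232
```

Call:
{"name": "step_arm", "arguments": {"commands": [[0, 0, 0, -15, 0, 0, -1], [0, 0, 0, -35, 0, 0, -1], [0, 0, 0, -60, 0, 0, -1], [0, 0, 0, -90, 0, 0, -1], [0, 0, 0, -90, 0, 0, -1], [0, 0, 0, -90, 0, 0, -1]]}}

```text
t: 6.62
tool_pos: [0.5159, 0.2258, 0.2564]
ee_rot: [[0.0, 0.852, -0.523], [-0.0, -0.523, -0.852], [-1.0, 0.0, 0.0]]
wrist_force: [0.1, -0.1, -1.6]
finger_gap: 0.234
```

```bash
python3 - <<'E'
from h import *
s=bot.read_state();print(s["tool_pos"],s["finger_gap"],s["wrist_force"],s["torque"])
for n in ["wrist","scene","top"]:
    im=bot.grab_frame(n);cv2.imwrite(f"pics/{n}5.png",im[:,:,::-1])
a=cv2.imread("pics/scene5.png")[130:290,150:300];cv2.imwrite("pics/s5z.png",cv2.resize(a,None,fx=3.7,fy=3.7,interpolation=cv2.INTER_CUBIC))
E
```

```text
[0.51592847 0.2257891  0.25644067] 0.23393602015214235 [ 0.1169668  -0.06017001 -1.56050198] [-0.07719193 -0.0063948  -0.01926207]
```

View pics/s5z.png

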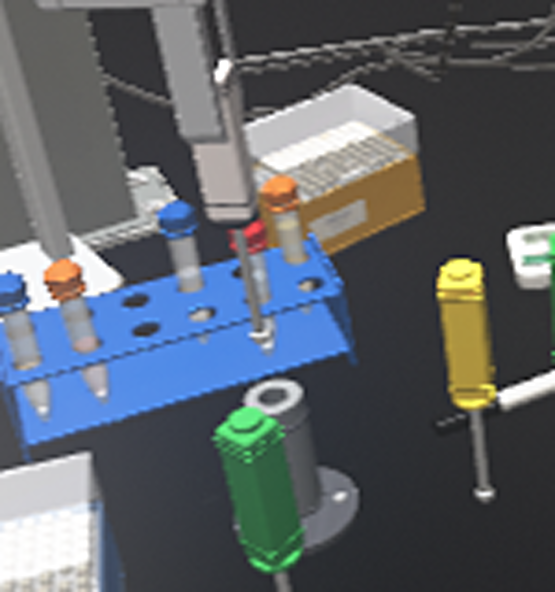

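View pics/wrist5.png

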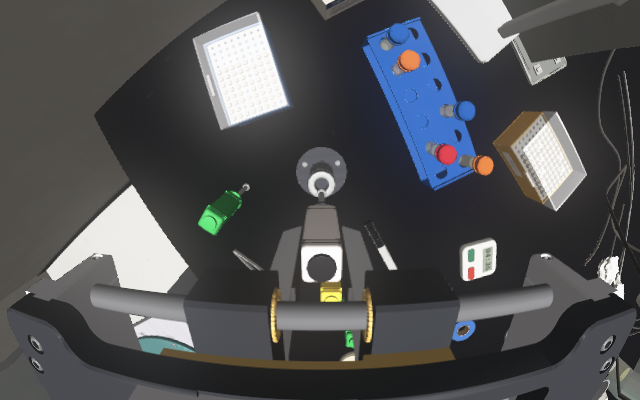

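```bash
python3 - <<'E'
import cv2
a=cv2.imread("pics/wrist5.png")[140:290,260:380];cv2.imwrite("pics/w5z.png",cv2.resize(a,None,fx=5,fy=5,interpolation=cv2.INTER_CUBIC))
E
```

```text
(no output)
```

View pics/w5z.png

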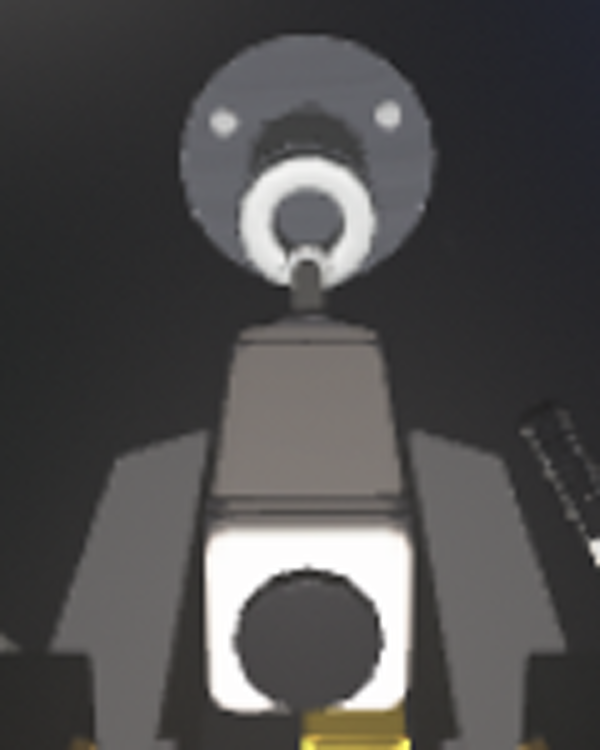

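```bash
python3 - <<'E'
from h import *
s={"tool_pos":np.zeros(3),"ee_rot":np.eye(3)}
def atx(u,v,X):
    o,d=wray(u,v,s);return (o+d*(X-o[0])/d[0])*1000
f=lambda a,b:(260+a/5-.4,140+b/5-.4)
print("foot",atx(*f(308,262),.124),"cap",atx(*f(309,640),-.0366),"handletop",atx(*f(308,618),-.0326))
# stand mouth check
st=bot.read_state();u,v=f(308,220);print("mouth",wonz(u,v,.09,st))
# foot top view: predicted pixel
p=np.array(st["tool_pos"])+np.array(st["ee_rot"])@[.127,0,0];print(p,proj("scene",p),proj("top",p))
E
```

```text
foot [124.           0.12578509  -1.40973112] cap [-36.6          0.25200196  -1.01259072] handletop [-32.6          0.14909216  -1.52462922]
mouth [0.51615397 0.22652062 0.09      ]
[0.51557439 0.22574192 0.12877231] [220.12103897 220.34034155] [221.90901319 198.84902857]
```

```bash
python3 - <<'E'
from h import *
go([.5703,-.0462,.2564],Rd(-31.5))
E
```

```text
rot [-0.03  0.04  0.05] shift [ -0.6 188.8 203.3]
```

Call:
{"name": "step_arm", "arguments": {"commands": [[0, 0, 0, 0, 10, 11, -1], [0, 0, 0, 0, 32, 35, -1], [0, 0, 0, 0, 62, 67, -1], [0, 0, 0, 0, 96, 103, -1], [0, 0, 0, 0, 128, 138, -1], [0, 0, 0, 0, 156, 168, -1], [0, 0, 0, 0, 177, 190, -1], [0, 0, 0, 0, 189, 203, -1], [0, 0, 0, 0, 189, 203, -1], [0, 0, 0, 0, 189, 203, -1]]}}

```text
t: 8.02
tool_pos: [0.5708, -0.0447, 0.2564]
ee_rot: [[-0.0, 0.853, -0.522], [0.0, -0.522, -0.853], [-1.0, -0.0, -0.0]]
wrist_force: [0.0, 0.3, -0.3]
finger_gap: 0.233
```

```bash
python3 - <<'E'
from h import *
s=bot.read_state();print(s["tool_pos"],s["finger_gap"],s["wrist_force"],s["torque"])
im=bot.grab_frame("wrist")[:,:,::-1];cv2.imwrite("pics/w6.png",im)
cv2.imwrite("pics/w6z.png",cv2.resize(im[130:280,250:390],None,fx=4,fy=4,interpolation=cv2.INTER_CUBIC))
E
```

```text
[ 0.5707704  -0.04468357  0.25638212] 0.23312349675095942 [ 0.0437258   0.25089782 -0.34664278] [-0.05720435 -0.05937153  0.00129038]
```

View pics/w6z.png

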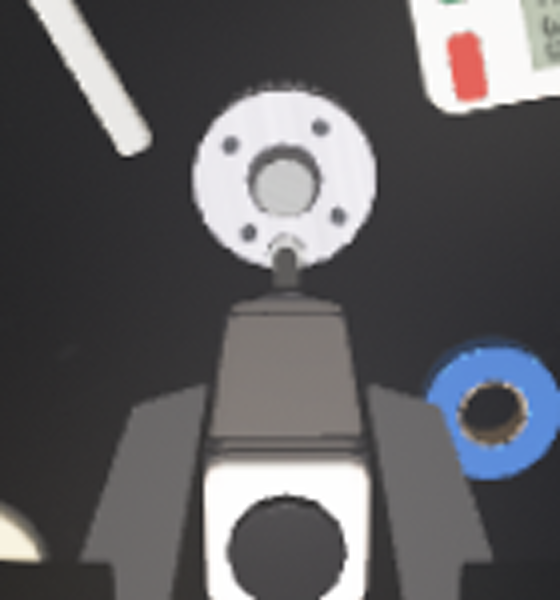

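```bash
cat >> h.py <<'E'
T0={"tool_pos":np.zeros(3),"ee_rot":np.eye(3)}
def atx(u,v,X):
    o,d=wray(u,v,T0);return (o+d*(X-o[0])/d[0])*1000
E
python3 - <<'E'
from h import *
f=lambda a,b:(250+a/4-.4,130+b/4-.4)
s=bot.read_state();h=s["tool_pos"][2]
print("stud",atx(*f(285,187),h-.05),"block",atx(*f(285,179),h-.036),"foot",atx(*f(286,244),.124))
print(wonz(*f(285,187),.05,s),wonz(*f(285,179),.036,s))
E
```

```text
stud [206.46203078  -0.32863274  -1.56625028] block [220.46203078  -0.3462709   -1.54289311] foot [ 1.24000000e+02  2.56249061e-02 -2.85402829e+00]
[ 0.57135017 -0.04299954  0.05      ] [ 0.57132396 -0.04300613  0.036     ]
```

Call:
{"name": "step_arm", "arguments": {"commands": [[0, 0, 0, 15, 0, 0, -1], [0, 0, 0, 40, 0, 0, -1], [0, 0, 0, 60, 0, 0, -1], [0, 0, 0, 72, 0, 0, -1], [0, 0, 0, 74, 0, 0, -1], [0, 0, 0, 74, 0, 0, -1]]}}

```text
t: 8.82
tool_pos: [0.5712, -0.0457, 0.1827]
ee_rot: [[0.0, 0.852, -0.523], [0.0, -0.523, -0.852], [-1.0, 0.0, -0.0]]
wrist_force: [0.3, 1.1, -1.0]
finger_gap: 0.233
```

```bash
python3 - <<'E'
from h import *
s=bot.read_state();print(s["tool_pos"],s["finger_gap"],s["wrist_force"],s["torque"])
im=bot.grab_frame("wrist")[:,:,::-1];cv2.imwrite("pics/w7z.png",cv2.resize(im[130:280,250:390],None,fx=4,fy=4,interpolation=cv2.INTER_CUBIC))
im=bot.grab_frame("scene")[:,:,::-1];cv2.imwrite("pics/s7z.png",cv2.resize(im[150:240,270:370],None,fx=6,fy=6,interpolation=cv2.INTER_CUBIC))
print(bot.read_state()["wrist_force"])
E
```

```text
[ 0.57117322 -0.04572028  0.18268774] 0.23288848110068433 [ 0.33537065  1.10893713 -1.00713552] [-0.0703803  -0.02409239  0.02492622]
[0.1932425  0.78533921 0.19113262]
```

View pics/w7z.png

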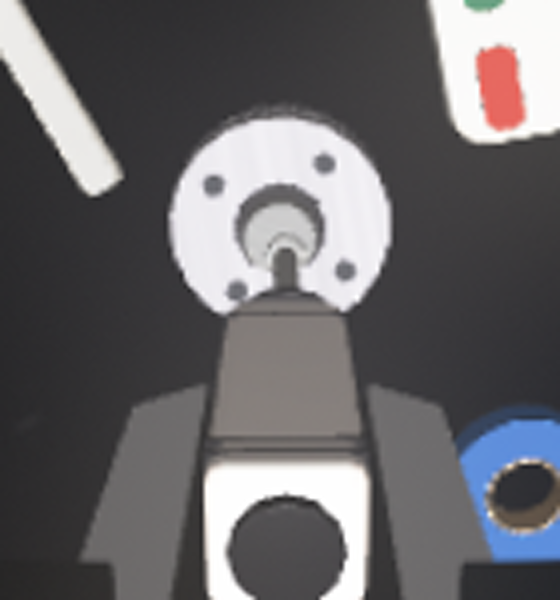

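View pics/s7z.png

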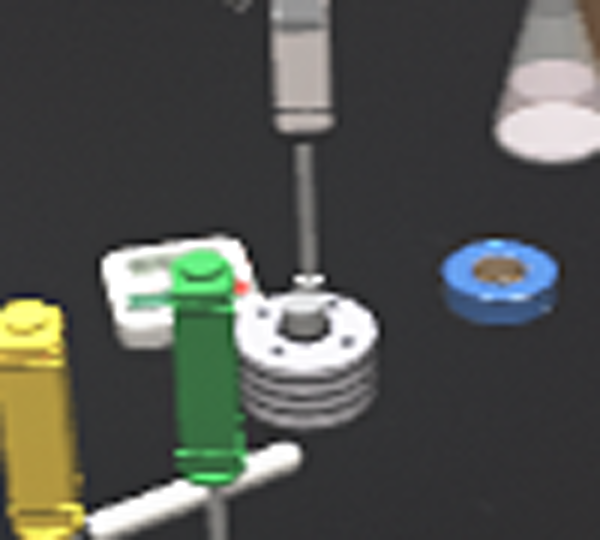

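```bash
python3 - <<'E'
from h import *
f=lambda a,b:(250+a/4-.4,130+b/4-.4)
s=bot.read_state();h=s["tool_pos"][2]
print("stud",atx(*f(280,234),h-.05),"block",atx(*f(280,225),h-.036),"foot",atx(*f(285,247),.124))
print(s["tool_pos"],wonz(*f(280,234),.05,s))
g=lambda a,b:(270+a/6-.4,150+b/6-.4)
print("scene stud",onz("scene",*g(304,312),.05),"foot px->z.055",onz("scene",*g(308,284),.055),"z.065",onz("scene",*g(308,284),.065))
for z in(.05,.055,.06,.065):
  print(z,(proj("scene",[.5704,-.0445,z])-[270,150])*6)
print((proj("scene",[.5712+.0007,-.0457+.0012,.0553])-[270,150])*6, (proj("top",[.5712,-.0457,.0553])))
E
```

```text
stud [132.96117463  -1.52445541  -3.35136147] block [146.96117463  -1.59767801  -2.5915189 ] foot [124.          -0.22573329  -2.08062562]
[ 0.5712779  -0.04585269  0.18296117] [ 0.57184964 -0.04221384  0.05      ]
scene stud [ 0.56095259 -0.03698011  0.05      ] foot px->z.055 [ 0.57169894 -0.04597666  0.055     ] z.065 [ 0.55837533 -0.03780486  0.065     ]
0.05 [304.62583629 293.96125692]
0.055 [304.3056195  284.03843488]
0.06 [303.98359075 274.05946407]
0.065 [303.65973461 264.02386655]
[302.38313165 281.87083222] [333.69353219 182.65971263]
```

Call:
{"name": "step_arm", "arguments": {"commands": [[0, 0, 0, 0, -1.5, -1.5, -1], [0, 0, 0, 2, -1.5, -1.5, -1], [0, 0, 0, 4, -1.5, -1.5, -1], [0, 0, 0, 6, -1.5, -1.5, -1], [0, 0, 0, 8, -1.5, -1.5, -1], [0, 0, 0, 9.5, -1.5, -1.5, -1], [0, 0, 0, 9.5, -1.5, -1.5, -1]]}}

```text
t: 9.8
tool_pos: [0.5705, -0.0438, 0.1728]
ee_rot: [[0.0, 0.852, -0.523], [0.0, -0.523, -0.852], [-1.0, -0.0, -0.0]]
wrist_force: [-0.7, 0.5, 1.5]
finger_gap: 0.23
```

```bash
python3 - <<'E'
from h import *
s=bot.read_state();print(s["tool_pos"],s["finger_gap"],s["wrist_force"],s["torque"])
F=[]
im=bot.grab_frame("wrist")[:,:,::-1];cv2.imwrite("pics/w8z.png",cv2.resize(im[130:280,250:390],None,fx=4,fy=4,interpolation=cv2.INTER_CUBIC))
im=bot.grab_frame("scene")[:,:,::-1];cv2.imwrite("pics/s8z.png",cv2.resize(im[150:240,270:370],None,fx=6,fy=6,interpolation=cv2.INTER_CUBIC))
s=bot.read_state();print(s["tool_pos"],s["wrist_force"])
E
```

```text
[ 0.57050537 -0.04383799  0.17283615] 0.2297964518376228 [-0.67430239  0.52247077  1.46648093] [-0.07956934  0.0933452  -0.00883009]
[ 0.57049797 -0.04384911  0.17292265] [0.39379018 0.09424104 1.64254774]
```

View pics/w8z.png

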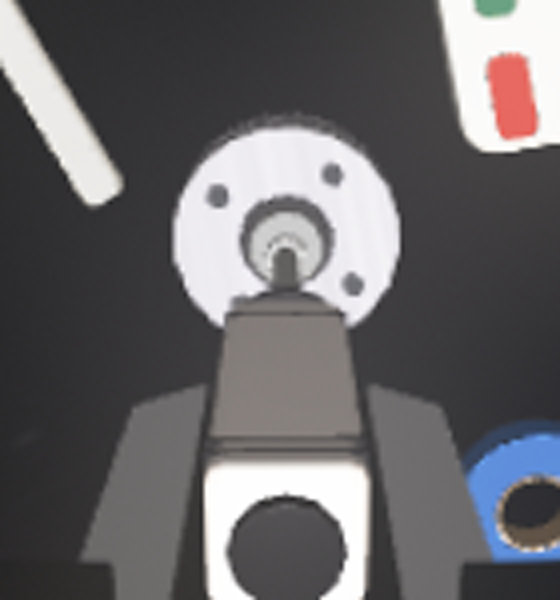

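View pics/s8z.png

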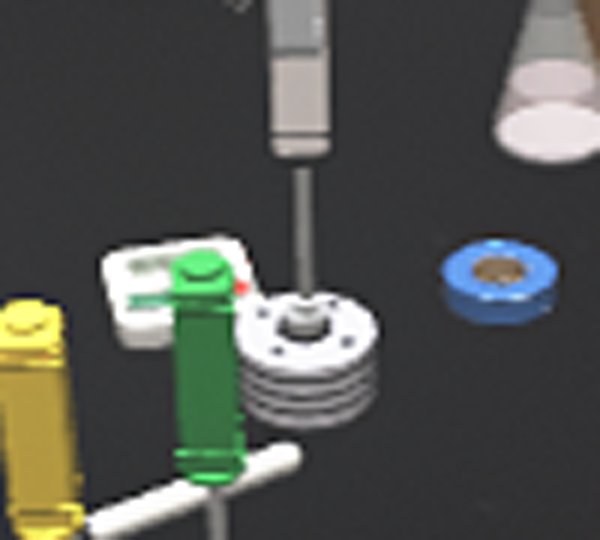

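Call:
{"name": "step_arm", "arguments": {"commands": [[0, 0, 0, 0, 0, 0, -1], [0, 0, 0, 0, 0, 0, -1], [0, 0, 0, 0, 0, 0, -1], [0, 0, 0, 0, 0, 0, -1], [0, 0, 0, 0, 0, 0, -1], [0, 0, 0, 0, 0, 0, -1], [0, 0, 0, 0, 0, 0, -1]]}}

```text
t: 10.78
tool_pos: [0.5705, -0.0438, 0.1729]
ee_rot: [[-0.0, 0.852, -0.523], [0.0, -0.523, -0.852], [-1.0, -0.0, -0.0]]
wrist_force: [-1.3, -0.2, 1.1]
finger_gap: 0.229
```

Call:
{"name": "step_arm", "arguments": {"commands": [[0, 0, 0, -3, 0, 0, -1], [0, 0, 0, -12, 0, 0, -1], [0, 0, 0, -32, 0, 0, -1], [0, 0, 0, -55, 0, 0, -1], [0, 0, 0, -65, 0, 0, -1], [0, 0, 0, -65, 0, 0, -1]]}}

```text
t: 11.52
tool_pos: [0.5707, -0.0439, 0.2386]
ee_rot: [[0.001, 0.852, -0.523], [-0.0, -0.523, -0.852], [-1.0, 0.001, -0.0]]
wrist_force: [0.5, 0.8, -1.5]
finger_gap: 0.232
```

```bash
python3 - <<'E'
from h import *
s=bot.read_state();print(s["tool_pos"],s["wrist_force"])
im=bot.grab_frame("wrist")[:,:,::-1];cv2.imwrite("pics/w9z.png",cv2.resize(im[100:280,230:410],None,fx=3.3,fy=3.3,interpolation=cv2.INTER_CUBIC))
# target: foot tool offset (127.4,0,-2); stud by top(.462,-.310), 
go(np.array([.4615,-.3095,.2375])+.002*Rd(-31.5)[:,2],Rd(-31.5))
E
```

```text
[ 0.57070725 -0.04388731  0.23860918] [ 0.53897546  0.81286354 -1.49643657]
rot [-0.04  0.   -0.  ] shift [  0.3  46.1 285.3]
```

View pics/w9z.png

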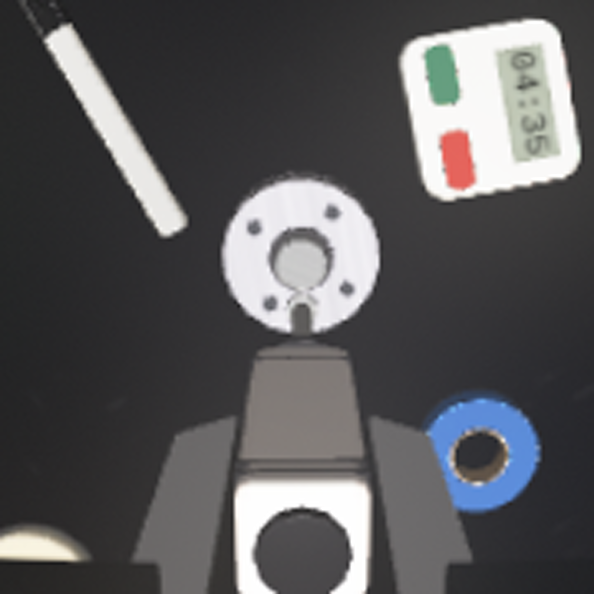

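Call:
{"name": "step_arm", "arguments": {"commands": [[0, 0, 0, 0, 2, 14, -1], [0, 0, 0, 0, 7, 45, -1], [0, 0, 0, 0, 14, 90, -1], [0, 0, 0, 0, 23, 140, -1], [0, 0, 0, 0, 31, 190, -1], [0, 0, 0, 0, 38, 235, -1], [0, 0, 0, 0, 44, 270, -1], [0, 0, 0, 0, 46, 285, -1], [0, 0, 0, 0, 46, 285, -1], [0, 0, 0, 0, 46, 285, -1]]}}

```text
t: 12.82
tool_pos: [0.4611, -0.3095, 0.2377]
ee_rot: [[-0.0, 0.853, -0.522], [0.001, -0.522, -0.853], [-1.0, -0.0, -0.0]]
wrist_force: [0.4, 0.9, -1.3]
finger_gap: 0.23
```

```bash
python3 - <<'E'
from h import *
s=bot.read_state();print(s["tool_pos"],s["finger_gap"],s["wrist_force"],s["joint_pos"])
im=bot.grab_frame("wrist")[:,:,::-1]
cv2.imwrite("pics/w10z.png",cv2.resize(im[130:280,250:390],None,fx=4,fy=4,interpolation=cv2.INTER_CUBIC))
E
```

```text
[ 0.46109111 -0.30951416  0.23773539] 0.2304194711135696 [ 0.35101923  0.90781101 -1.29306691] [ 1.02378331  0.31546619 -0.59757608  1.73727189  0.19205665  1.14809615
 -0.17884147]
```

View pics/w10z.png

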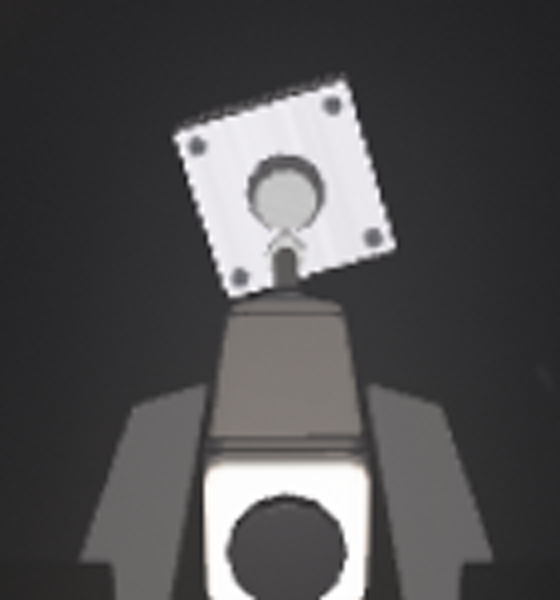

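```bash
python3 - <<'E'
from h import *
f=lambda a,b:(250+a/4-.4,130+b/4-.4)
s=bot.read_state();h=s["tool_pos"][2]
print("stud",atx(*f(285,198),h-.05),"block",atx(*f(285,186),h-.036),"foot",atx(*f(285,247),.124))
E
```

```text
stud [187.84630504  -0.3051477   -1.76620949] block [201.84630504  -0.32269722  -2.76972547] foot [124.          -0.22500507  -2.07991031]
```

Call:
{"name": "step_arm", "arguments": {"commands": [[0, 0, 0, 15, 0, 0, -1], [0, 0, 0, 35, 0, 0, -1], [0, 0, 0, 50, 0, 0, -1], [0, 0, 0, 56, 0, 0, -1], [0, 0, 0, 56, 0, 0, -1], [0, 0, 0, 56, 0, 0, -1]]}}

```text
t: 13.62
tool_pos: [0.4609, -0.3109, 0.1823]
ee_rot: [[0.001, 0.852, -0.523], [-0.0, -0.523, -0.852], [-1.0, 0.001, 0.0]]
wrist_force: [0.1, -0.9, -0.8]
finger_gap: 0.236
```

```bash
python3 - <<'E'
from h import *
s=bot.read_state();print(s["tool_pos"],s["finger_gap"],s["wrist_force"])
im=bot.grab_frame("wrist")[:,:,::-1]
cv2.imwrite("pics/w11z.png",cv2.resize(im[130:280,250:390],None,fx=4,fy=4,interpolation=cv2.INTER_CUBIC))
E
```

```text
[ 0.46093333 -0.31091552  0.18234045] 0.23556028902537748 [ 0.05504323 -0.86031576 -0.75594024]
```

View pics/w11z.png

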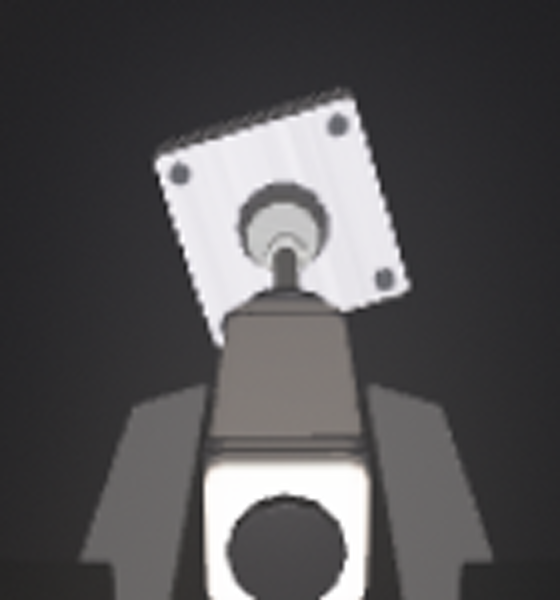

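Call:
{"name": "step_arm", "arguments": {"commands": [[0, 0, 0, 0, -0.5, -1, -1], [0, 0, 0, 2, -0.5, -1, -1], [0, 0, 0, 4, -0.5, -1, -1], [0, 0, 0, 6, -0.5, -1, -1], [0, 0, 0, 8, -0.5, -1, -1], [0, 0, 0, 9.5, -0.5, -1, -1], [0, 0, 0, 9.5, -0.5, -1, -1]]}}

```text
t: 14.55
tool_pos: [0.4607, -0.3097, 0.1723]
ee_rot: [[-0.0, 0.852, -0.523], [0.0, -0.523, -0.852], [-1.0, -0.0, -0.0]]
wrist_force: [-0.9, 0.1, 1.7]
finger_gap: 0.234
```

```bash
python3 - <<'E'
from h import *
s=bot.read_state();print(s["tool_pos"],s["finger_gap"],s["wrist_force"])
im=bot.grab_frame("wrist")[:,:,::-1]
cv2.imwrite("pics/w12z.png",cv2.resize(im[130:280,250:390],None,fx=4,fy=4,interpolation=cv2.INTER_CUBIC))
im=bot.grab_frame("scene")[:,:,::-1];cv2.imwrite("pics/s12z.png",cv2.resize(im[130:230,380:480],None,fx=5,fy=5,interpolation=cv2.INTER_CUBIC))
print(bot.read_state()["wrist_force"])
E
```

```text
[ 0.46074715 -0.30970938  0.17231234] 0.2342445131142093 [-0.887881    0.05415108  1.74560221]
[-0.15615578 -0.284432    1.03030659]
```

View pics/w12z.png

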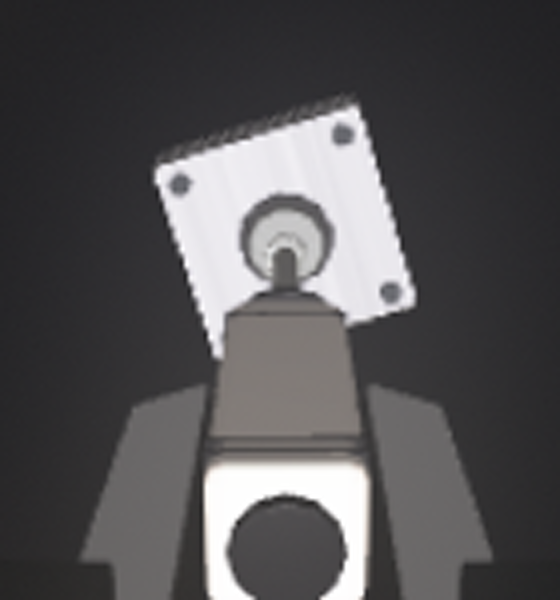

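View pics/s12z.png

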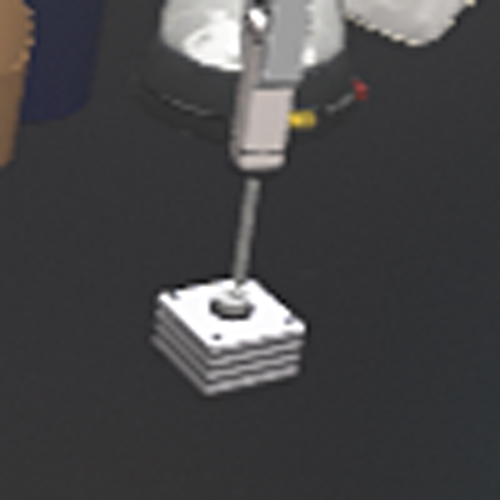

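Call:
{"name": "step_arm", "arguments": {"commands": [[0, 0, 0, 0, 0, 0, -1], [0, 0, 0, 0, 0, 0, -1], [0, 0, 0, 0, 0, 0, -1], [0, 0, 0, 0, 0, 0, -1], [0, 0, 0, 0, 0, 0, -1], [0, 0, 0, 0, 0, 0, -1], [0, 0, 0, 0, 0, 0, -1]]}}

```text
t: 15.52
tool_pos: [0.4607, -0.3097, 0.1723]
ee_rot: [[-0.0, 0.852, -0.523], [0.0, -0.523, -0.852], [-1.0, -0.0, -0.0]]
wrist_force: [-0.6, -0.0, 3.0]
finger_gap: 0.231
```

Call:
{"name": "step_arm", "arguments": {"commands": [[0, 0, 0, -3, 0, 0, -1], [0, 0, 0, -12, 0, 0, -1], [0, 0, 0, -32, 0, 0, -1], [0, 0, 0, -62, 0, 0, -1], [0, 0, 0, -100, 0, 0, -1], [0, 0, 0, -135, 0, 0, -1], [0, 0, 0, -160, 0, 0, -1], [0, 0, 0, -160, 0, 0, -1]]}}

```text
t: 16.52
tool_pos: [0.4612, -0.3098, 0.3342]
ee_rot: [[0.002, 0.852, -0.523], [-0.002, -0.523, -0.852], [-1.0, 0.003, 0.0]]
wrist_force: [0.5, -0.4, -1.8]
finger_gap: 0.235
```

Call:
{"name": "step_arm", "arguments": {"commands": [[0, 0, 4, 0, 0, 0, -1], [0, 0, 10, 0, 0, 0, -1], [0, 0, 16, 0, 0, 0, -1], [0, 0, 20, 0, 0, 0, -1], [0, 0, 20, 0, 0, 0, -1]]}}

```text
t: 17.15
tool_pos: [0.4596, -0.3093, 0.3317]
ee_rot: [[0.29, 0.801, -0.523], [-0.179, -0.492, -0.852], [-0.94, 0.341, 0.001]]
wrist_force: [0.5, -0.2, -1.4]
finger_gap: 0.232
```

```bash
python3 - <<'E'
from h import *
s=bot.read_state();print(s["tool_pos"],s["finger_gap"],s["wrist_force"],s["joint_pos"].round(3))
im=bot.grab_frame("scene")[:,:,::-1];cv2.imwrite("pics/s13.png",im)
E
```

```text
[ 0.45956961 -0.3093149   0.33167322] 0.23180770165430395 [ 0.46435618 -0.22607795 -1.42188781] [ 1.147  0.004 -0.61   1.884  0.01   0.906 -0.018]
```

View pics/s13.png

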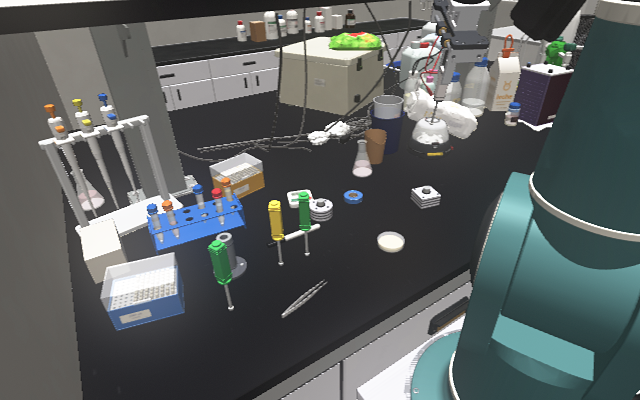

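Call:
{"name": "step_arm", "arguments": {"commands": [[0, 0, 4, 3, 10, 0, -1], [0, 0, 10, 8, 25, 0, -1], [0, 0, 16, 13, 40, 0, -1], [0, 0, 21, 18, 50, 0, -1], [0, 0, 25, 20, 56, 0, -1], [0, 0, 25, 20, 56, 0, -1], [0, 0, 25, 20, 56, 0, -1], [0, 0, 25, 20, 56, 0, -1]]}}

```text
t: 18.2
tool_pos: [0.5118, -0.3409, 0.333]
ee_rot: [[0.602, 0.603, -0.523], [-0.369, -0.37, -0.853], [-0.708, 0.707, -0.0]]
wrist_force: [-0.3, 0.0, -0.3]
finger_gap: 0.229
```

```bash
python3 - <<'E'
from h import *
s=bot.read_state();Rt=np.array(s["ee_rot"]);print(s["tool_pos"],s["finger_gap"],s["wrist_force"],s["joint_pos"].round(3),abs(s["joint_velocities"]).max())
foot=s["tool_pos"]+Rt@[.1274,0,-.002];print("foot",foot,"lean",np.degrees(np.arccos(-Rt[2,0])),proj("scene",foot))
for n in("scene","top","wrist"):
  im=bot.grab_frame(n)[:,:,::-1];cv2.imwrite(f"pics/{n}14.png",im)
im=cv2.imread("pics/scene14.png");cv2.imwrite("pics/s14z.png",cv2.resize(im[50:250,340:540],None,fx=3,fy=3,interpolation=cv2.INTER_CUBIC))
E
```

```text
[ 0.51178752 -0.34087563  0.33300084] 0.22920568901559624 [-0.25400031  0.00452907 -0.34027168] [ 1.15  -0.063 -0.589  2.116 -0.116  0.295  0.095] 0.009898886522922756
foot [ 0.58958649 -0.38619613  0.24284468] lean 44.954552383726224 [420.80238434  97.45543326]
```

View pics/s14z.png

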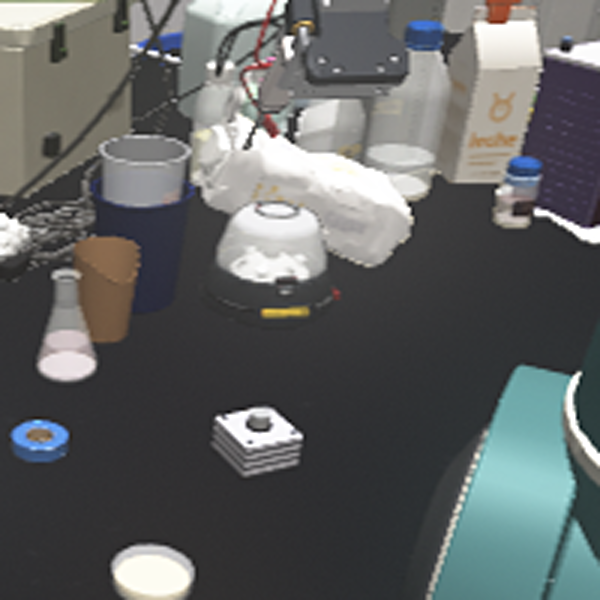

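View pics/wrist14.png

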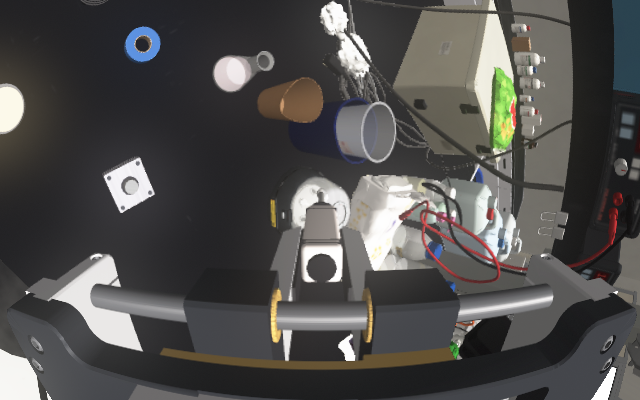

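View pics/top14.png

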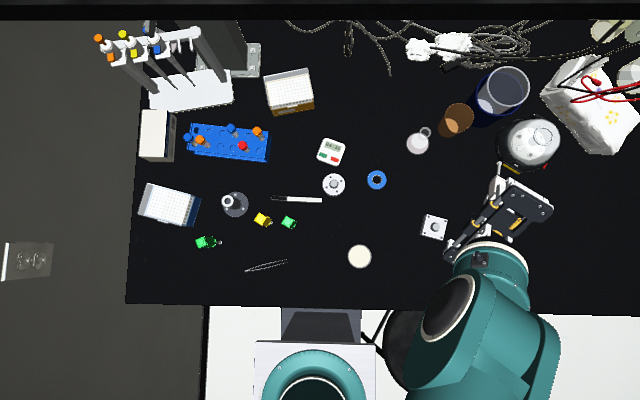

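Call:
{"name": "step_arm", "arguments": {"commands": [[0, 0, 0, 0, 0, 0, -1], [0, 0, 0, 0, 0, 0, -1], [0, 0, 0, 0, 0, 0, -1], [0, 0, 0, 0, 0, 0, -1]]}}

```text
t: 18.85
tool_pos: [0.5114, -0.3408, 0.3327]
ee_rot: [[0.603, 0.603, -0.523], [-0.37, -0.37, -0.852], [-0.707, 0.707, 0.0]]
wrist_force: [-0.0, -0.0, -0.7]
finger_gap: 0.23
```

```bash
python3 - <<'E'
from h import *
a=cv2.imread("pics/top0.png").astype(int);b=cv2.imread("pics/top14.png").astype(int)
d=(abs(a-b).max(2)>60).astype(np.uint8);n,l,st,c=cv2.connectedComponentsWithStats(d)
print([ (st[i].tolist()) for i in range(1,n) if st[i][4]>8])
s=bot.read_state();print(s["t"],s["finger_gap"],s["tool_pos"],s["wrist_force"])
print(bot.sign_off())
E
```

```text
[[486, 161, 68, 49, 682], [211, 191, 21, 15, 130], [511, 194, 4, 3, 11], [538, 205, 4, 3, 10], [506, 208, 9, 6, 28], [541, 212, 4, 3, 10], [471, 216, 16, 12, 89], [509, 217, 17, 13, 75], [473, 223, 30, 16, 159], [446, 234, 21, 16, 126], [507, 236, 6, 7, 34], [420, 241, 141, 159, 12063], [482, 261, 4, 4, 10], [425, 275, 50, 67, 435], [629, 368, 11, 13, 107], [581, 379, 59, 21, 663], [405, 392, 17, 8, 69]]
18.85 0.22965472799849485 [ 0.5114097  -0.34080682  0.33270965] [-2.70113065e-02 -7.02421475e-05 -6.50458666e-01]
the job is handed in; nothing more can be done
None
```

The job is done and handed in at 18.9 s. I drew the white probe straight up out of its stand and pressed the round stud, then the square stud, with the probe upright. I then lifted it clear and leaned it 45°, and the arm is still holding it there.

- **Presses:** the arm's position put each stud down about 4.5–5 mm, and each was held for a little over a second. At both studs the upward push read about 2–4 N more than in free air. The force reading is noisy by about 1 N, so the depth rests mainly on the arm's position. The pictures showed the foot near the middle of each stud, and the studs standing up again after release.
- **Final pose:** lean 45.0°, foot about 24 cm above the worktop, jaws at 21.6 mm on the 22 mm handle, force near zero. The last wrist picture shows the probe still straight in the grip.
- **Bench:** comparing the first and last overhead pictures, only the probe's old place and the arm's own area changed. The other loose items did not move.
- **Disagreements:** the cameras differed by about 3–7 mm on positions. I corrected with the wrist camera before the grasp and each press.

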